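# Uncap donated battery packs and click them into the charger

### The job

Charge the donated battery packs: pull the white transport cap straight up off each one that wears one, leaving the pack standing on the bench (a cap clings, so do not carry the pack up with it), and put the caps in the wooden crate. Slide each pack, from the open front, along a charger bay of its own, under the side lips and fully home, until the spring catch clicks back out behind its foot. Last of all, when every pack is latched, throw the charger's lever fully over to switch it on; do not disturb the mug, bowl and jar.

Things in the scene. Friction and masses are not known exactly. Their poses are not given: they have to be found in the camera images.
- pack0: Battery pack: grey foot 90 x 64 mm, 12 mm thick, with a black body 76 x 40 mm standing centred on it, 60 mm high overall; 0.4 to 0.6 kg. Origin: centre of the foot's underside; x along its length, z up. Both ends are alike, so it may go in either way round. It may or may not wear a cap.
- pack1: Battery pack: grey foot 90 x 64 mm, 12 mm thick, with a black body 76 x 40 mm standing centred on it, 60 mm high overall; 0.4 to 0.6 kg. Origin: centre of the foot's underside; x along its length, z up. Both ends are alike, so it may go in either way round. It may or may not wear a cap.
- pack2: Battery pack: grey foot 90 x 64 mm, 12 mm thick, with a black body 76 x 40 mm standing centred on it, 60 mm high overall; 0.4 to 0.6 kg. Origin: centre of the foot's underside; x along its length, z up. Both ends are alike, so it may go in either way round. It may or may not wear a cap.
- cap0: White cap over pack0 (may be absent): upside-down box 86 x 50 x 55 mm high, 3 mm walls, rim resting on the pack's foot; on top a grip rib 56 mm long (along x), 14 thick, 30 high. Origin: centre of its open underside, 12 mm above the pack's origin when on. 80 g. Sprung pads inside cling to the pack with 1 to 3 N, less than its weight: pulled straight up, the pack stays; clear after 52 mm.
- cap1: White cap over pack1 (may be absent): upside-down box 86 x 50 x 55 mm high, 3 mm walls, rim resting on the pack's foot; on top a grip rib 56 mm long (along x), 14 thick, 30 high. Origin: centre of its open underside, 12 mm above the pack's origin when on. 80 g. Sprung pads inside cling to the pack with 1 to 3 N, less than its weight: pulled straight up, the pack stays; clear after 52 mm.
- cap2: White cap over pack2 (may be absent): upside-down box 86 x 50 x 55 mm high, 3 mm walls, rim resting on the pack's foot; on top a grip rib 56 mm long (along x), 14 thick, 30 high. Origin: centre of its open underside, 12 mm above the pack's origin when on. 80 g. Sprung pads inside cling to the pack with 1 to 3 N, less than its weight: pulled straight up, the pack stays; clear after 52 mm.
- dock: Fixed charger dock: grey base plate 6 mm thick with three bays 105 mm apart along its y; packs slide in along +x from the front apron (reaching 165 mm before the bay points) to a back stop 40 mm high. Side walls guide the foot, lips overhang it, so a pack cannot be set in from above. Origin: on the bench under the middle bay's point.
- bay0 (a point): Bay at the dock's -y end: where a pack's origin is when home (6 mm over the bench, 1.5 mm play along x). Axes as the dock's; a pack's length lies along x. Walls 68 mm apart; lips, undersides 21 and tops 26 mm over the bench, leave 52 mm for the body. -y wall starts 85 mm before the point, its flare 109 mm; +y wall 44 mm. A pack 130 mm before the point is clear of walls and catch.
- bay1 (a point): Bay at the dock's middle: where a pack's origin is when home (6 mm over the bench, 1.5 mm play along x). Axes as the dock's; a pack's length lies along x. Walls 68 mm apart; lips, undersides 21 and tops 26 mm over the bench, leave 52 mm for the body. -y wall starts 85 mm before the point, its flare 109 mm; +y wall 44 mm. A pack 130 mm before the point is clear of walls and catch.
- bay2 (a point): Bay at the dock's +y end: where a pack's origin is when home (6 mm over the bench, 1.5 mm play along x). Axes as the dock's; a pack's length lies along x. Walls 68 mm apart; lips, undersides 21 and tops 26 mm over the bench, leave 52 mm for the body. -y wall starts 85 mm before the point, its flare 109 mm; +y wall 44 mm. A pack 130 mm before the point is clear of walls and catch.
- catch0 (a joint): Spring catch of bay0 (m): a steel tooth at the +y side of the bay's mouth, its ramp 72 to 47 mm before the bay point. 0 = sprung out, 7 mm into the foot's path; a pack's foot pushes it aside to about 3 to 7 mm (up to 5 N sideways, about 5 N of push on the pack) and it springs back to 0 behind the foot once the pack is home.
- catch1 (a joint): Spring catch of bay1 (m): a steel tooth at the +y side of the bay's mouth, its ramp 72 to 47 mm before the bay point. 0 = sprung out, 7 mm into the foot's path; a pack's foot pushes it aside to about 3 to 7 mm (up to 5 N sideways, about 5 N of push on the pack) and it springs back to 0 behind the foot once the pack is home.
- catch2 (a joint): Spring catch of bay2 (m): a steel tooth at the +y side of the bay's mouth, its ramp 72 to 47 mm before the bay point. 0 = sprung out, 7 mm into the foot's path; a pack's foot pushes it aside to about 3 to 7 mm (up to 5 N sideways, about 5 N of push on the pack) and it springs back to 0 behind the foot once the pack is home.
- power (a joint): Charger's on/off lever (rad): 0 = off, leaning to the dock's -x; 1 = on, leaning to +x; stays where left.
- power_tip (a point): Tip of that lever, which stands at the dock's +y end, 185 mm from the middle bay, 60 mm before the bay points; arm 80 mm long with a black ball 26 mm across, its centre (this point) about 98 mm above the bench at off and on; it swings in the dock's x-z plane and is pushed over by its tip towards the dock's +x.
- crate: Shallow open wooden crate, fixed, 231 x 136 mm, 22 mm high, walls and floor 8 mm. Origin: centre of its underside; x along its length. Holds three caps side by side, each lying across it (cap length along the crate's y).
- mug: Bystander: white ceramic mug 80 mm wide, 90 mm high. Origin: centre of its underside.
- bowl: Bystander: blue ceramic bowl 100 mm wide, 50 mm high. Origin: centre of its underside.
- jar: Bystander: glass jar 70 mm wide, 110 mm high. Origin: centre of its underside.

How it is judged:
By the outcome, as a careful person would: the job done as asked, in the order asked, and still so for the second after the job is handed in, with the robot touching nothing.
Of cap0, cap1, cap2 only 2 to 3 are there at a start; the rules pass over those that are not, and their reading is None.
At some moment in a run one of pack0, pack1, pack2 may be knocked a few centimetres aside while the robot is not near it.
It also fails if it takes over 210 s, if anything falls off the work surface, if the arm or the gripper's body presses on something with over 40 N, if the wrist force passes 120 N, or if a joint passes its speed limit or range.

### The arm

A 6-joint arm with a two-finger parallel gripper is mounted at the origin on the work surface. World frame = base frame: x ahead of the robot, y to its left, z up, the work surface at z = 0. Lengths are in m, angles in rad, forces in N, time in s.
With the tool pointing down it reaches from about 0.375 to 0.975 m from the base axis. Payload 3.8 kg.
Tool frame: the origin (TCP) lies midway between the tips of the shut fingers; the grasp point (between the pads) lies 19 mm behind it; z points along the fingers, y is the line along which they close (so a half turn about z gives the same grasp; the last joint's range is limited). The gripper opens to 88 mm and grips with 3 to 60 N. Pads are 18 mm wide; open, the fingers measure 123 mm over their backs; the gripper's body (75 mm by 187 mm) begins 45 mm behind the grasp point.
Start: joints at [1.134, 0.264, 1.604, -0, 1.274, -0.037], TCP at [0.263, 0.622, 0.239] pointing down, gripper open.
Joint ranges: [-2.63, 2.63], [-0.94, 2.18], [0.31, 2.57], [-1.31, 4.45], [0, 2.66], [-2.55, 2.55]. Speed limits (rad/s): [2.57, 2.57, 3.14, 3.14, 3.14, 3.14].

### API

Orientations are given as a rotation vector (axis times angle).
In Python, from cell import manip gives the robot as it stands. Calls block until the motion is done:
- manip.move_pose(position, orientation): joint-space move of the TCP to a pose.
- manip.move_linear(position, rate=0.15, rot=None): straight line of the TCP; rot=None keeps the orientation; rate is the mean speed in m/s.
- manip.set_joints(angles): joint-space move.
- manip.set_gripper(opening, force=None): finger opening in m; force is the grip in N (None keeps the last); returns when the fingers have stopped.
- manip.dwell(seconds).
- manip.inverse_kinematics(position, orientation): joint angles nearest the present ones, or None.
- manip.state(): the state.
- manip.capture(name): name is "side" or "top" or "wrist"; returns a dict with "image" (420x560x3 uint8, blue, green, red), "z_map" (420x560 float32, m along the optical axis (not along the pixel's ray), 0 where there is no reading), "intrinsics" (3x3 intrinsics, pixels), "position" and "orientation" of the camera in the world; the wrist camera has in their place "T_tool_cam" (4x4, takes a point from camera to tool coordinates, whose origin is the TCP and whose axes are the flange's). Camera axes: x right, y down, z forward; pixel columns grow to the right and rows downward; lengths in m; the calibration is good to about 2 mm. A picture is of the moment at which its call begins: read the wrist's pose just before it.
A pose or a line that the arm cannot do raises manip.IKError and nothing moves.
- manip.close_job(): hands the job in; it is judged then, once.
The state is a dict: "clock": time; "joint_pos": joint angles; "joint_velocities": joint speeds; "tau": joint torques, N m; "tool_pos": TCP position; "tcp_rot": TCP orientation; "contact_force": force on the tool from outside, world axes, zero at the start; "moment": the same for the moment, N m; "gripper_width": finger opening in m; "grasp_force": force on a finger pad.
Only numpy, scipy, OpenCV 4.12 (cv2) and the standard library are available. Lean on these libraries where they do the work, as an engineer would, in place of code of your own. Each camera call takes 0.05 s, during which the arm holds its last target. There are 200 camera calls.

## Working session

There is one attempt and no reset: what is moved stays moved. The work goes in short steps, each a Python script; the robot and the scene stay as the last script left them, time stands still between calls to the robot, and variables do not carry over. Pictures are saved under pics/ and viewed, at most 14 in all, crops included, and the job is handed in when it is done.

```bash
ls; mkdir -p pics
cat > h.py <<'E'
import numpy as np, cv2
from scipy.spatial.transform import Rotation as R
from cell import manip
def cam(name):
    s=manip.state(); c=manip.capture(name)
    if 'T_tool_cam' in c:
        T=np.eye(4); T[:3,:3]=R.from_rotvec(s['tcp_rot']).as_matrix(); T[:3,3]=s['tool_pos']
        T=T@np.array(c['T_tool_cam'])
    else:
        T=np.eye(4); o=np.array(c['orientation'],float)
        T[:3,:3]=o if o.shape==(3,3) else R.from_rotvec(o).as_matrix(); T[:3,3]=c['position']
    c['T']=T; c['K']=np.array(c['intrinsics']); return c
def cloud(c):
    z=c['z_map'].astype(float); v,u=np.mgrid[:z.shape[0],:z.shape[1]]; K=c['K']
    P=np.stack([(u-K[0,2])/K[0,0]*z,(v-K[1,2])/K[1,1]*z,z],-1)@c['T'][:3,:3].T+c['T'][:3,3]
    P[z==0]=np.nan; return P
def ray(c,uv,h):
    K=c['K']; d=np.array([(uv[0]-K[0,2])/K[0,0],(uv[1]-K[1,2])/K[1,1],1])@c['T'][:3,:3].T
    o=c['T'][:3,3]; return o+d*(h-o[2])/d[2]
def down(yaw):  # tool z down, tool y (closing line) at world angle yaw
    y=np.array([np.cos(yaw),np.sin(yaw),0]); z=np.array([0,0,-1.]); x=np.cross(y,z)
    return R.from_matrix(np.stack([x,y,z],1)).as_rotvec()
E
python3 - <<'E'
from h import *
for n in ('top','side'):
    c=cam(n); cv2.imwrite(f'pics/{n}0.png',c['image']); print(n,c['K'].tolist(),c['T'].round(3).tolist(),(c['z_map']>0).mean())
    np.savez(f'pics/{n}0.npz',z=c['z_map'],im=c['image'],K=c['K'],T=c['T'])
s=manip.state(); print({k:np.round(v,3) for k,v in s.items()})
E
```

```text
cell.py
pics
top [[468.98852974033537, 0.0, 275.105850857715], [0.0, 468.98852974033537, 211.1751873863438], [0.0, 0.0, 1.0]] [[0.006, -0.992, 0.127, 0.458], [-1.0, -0.009, -0.027, 0.009], [0.028, -0.126, -0.992, 1.153], [0.0, 0.0, 0.0, 1.0]] 0.99578231292517
side [[429.94165979708674, 0.0, 285.7577703168404], [0.0, 429.94165979708674, 212.38520141806552], [0.0, 0.0, 1.0]] [[0.756, -0.331, 0.565, 0.07], [-0.655, -0.414, 0.632, -0.649], [0.025, -0.848, -0.53, 0.61], [0.0, 0.0, 0.0, 1.0]] 0.9958630952380952
{'clock': np.float64(0.1), 'joint_pos': array([ 1.134,  0.265,  1.605, -0.   ,  1.274, -0.037]), 'joint_velocities': array([ 0.   , -0.004, -0.003,  0.001,  0.   , -0.   ]), 'tau': array([ 0.0000e+00, -5.0362e+01, -3.5807e+01,  7.3000e-02,  2.3000e-02,
       -0.0000e+00]), 'tool_pos': array([0.262, 0.621, 0.238]), 'tcp_rot': array([-6.240e-01, -3.079e+00,  3.000e-03]), 'contact_force': array([ 0.177, -0.305, -0.036]), 'moment': array([-0.043,  0.013,  0.04 ]), 'grasp_force': np.float64(0.0), 'gripper_width': np.float64(0.088)}
```

View pics/top0.png

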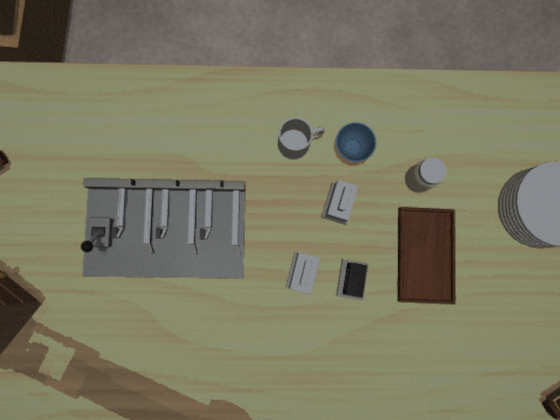

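View pics/side0.png

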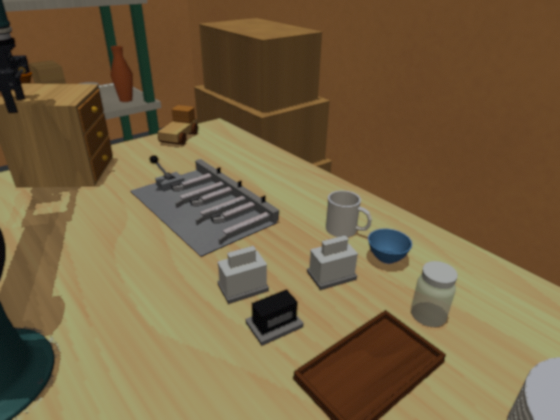

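The top view has the dock at left (back stop from (85,183) to (245,185), lever ball at (87,246)). The capped packs are at (340,202) and (304,272), the bare pack is at (352,279) and the crate at (427,255). The side view agrees: two caps and one black body. Next I'll get rough positions.

```bash
cat >> h.py <<'E'
def rects(c,mask,zlo,zhi,amin=150):
    """contours of mask & height band -> list of (centre xyz median z, yaw of long side, (L,W)) from min-area rect in world xy"""
    P=cloud(c); m=(mask&(P[...,2]>zlo)&(P[...,2]<zhi)).astype(np.uint8)
    m=cv2.morphologyEx(m,cv2.MORPH_OPEN,np.ones((3,3)))
    out=[]
    for k in cv2.findContours(m,cv2.RETR_EXTERNAL,cv2.CHAIN_APPROX_NONE)[0]:
        if cv2.contourArea(k)<amin: continue
        f=np.zeros_like(m); cv2.drawContours(f,[k],-1,1,-1); zz=float(np.nanmedian(P[...,2][(f>0)&(m>0)]))
        q=np.array([ray(c,p[0],zz)[:2] for p in k],np.float32)
        (cx,cy),(w,h),a=cv2.minAreaRect(q*1000)
        a=np.radians(a)
        if w<h: w,h,a=h,w,a+np.pi/2
        a=(a+np.pi/2)%np.pi-np.pi/2
        u=k[:,0].mean(0)
        out.append(dict(p=np.array([cx/1000,cy/1000,zz]),yaw=a,LW=(w,h),px=u))
    return out
def show(n,rs):
    for r in rs: print(n,'px',r['px'].round(),'p',r['p'].round(4),'yaw',round(np.degrees(r['yaw']),1),'LW',np.round(r['LW'],1))
def hsv(c): return cv2.cvtColor(c['image'],cv2.COLOR_BGR2HSV)
E
python3 - <<'E'
from h import *
for n in('top','side'):
    d=np.load(f'pics/{n}0.npz'); c=dict(image=d['im'],z_map=d['z'],K=d['K'],T=d['T']); P=cloud(c)
    H=hsv(c); 
    for nm,px in {'top':{'bench':(300,330),'apron':(180,265),'ball':(87,246),'rib1':(342,200),'rib2':(306,270),'body':(354,279),'stop':(170,183),'cratefl':(427,255)},'side':{'bench':(150,300),'rib':(242,257),'rib2':(335,243),'body':(275,303),'ball':(154,159),'cratefl':(370,365)}}[n].items():
        print(n,nm,P[px[1],px[0]].round(4),H[px[1],px[0]])
    w=(H[...,1]<60)
    if n=='top':
        show('top z>55',rects(c,np.ones_like(w),.05,.14,60)); show('foot',rects(c,w,.006,.018,60))
        show('crate',rects(c,(H[...,0]<12)&(H[...,1]>120),.004,.03,500))
E
```

```text
top bench [ 3.173e-01 -8.380e-02 -3.000e-04] [ 34  61 141]
top apron [0.4709 0.2079 0.0024] [ 80   7 108]
top ball [0.5099 0.3934 0.1114] [120   9  30]
top rib1 [ 0.6198 -0.1725  0.0972] [107  12 147]
top rib2 [ 0.4604 -0.0896  0.0971] [109  14 148]
top body [ 0.4405 -0.2044  0.0608] [160  23  34]
top stop [0.665  0.2307 0.0433] [ 30  12 107]
top cratefl [ 0.4989 -0.3955  0.009 ] [ 11 134  78]
top z>55 px [  9. 307.] p [0.3777 0.5531 0.0846] yaw 4.5 LW [154.4  65.1]
top z>55 px [356. 280.] p [ 0.4385 -0.2095  0.0608] yaw -9.6 LW [75.9 41.5]
top z>55 px [305. 273.] p [ 0.4539 -0.0892  0.0686] yaw -14.1 LW [85.9 50.9]
top z>55 px [ 89. 244.] p [0.5142 0.3891 0.1056] yaw -56.0 LW [42.5 25.5]
top z>55 px [342. 200.] p [ 0.6236 -0.1785  0.0683] yaw -17.1 LW [89.2 51.7]
top z>55 px [540. 203.] p [ 0.6202 -0.6213  0.0923] yaw -4.1 LW [200.8 117.9]
top z>55 px [428. 174.] p [ 0.6822 -0.3693  0.1093] yaw -63.3 LW [86.7 66.4]
top z>55 px [292. 148.] p [ 0.7456 -0.06    0.0772] yaw 77.9 LW [70.9 30.7]
top z>55 px [303. 127.] p [ 0.796  -0.0844  0.0779] yaw 75.4 LW [103.1  41. ]
foot px [342. 277.] p [ 0.4426 -0.1852  0.0128] yaw -10.2 LW [89.5 15.2]
foot px [328. 201.] p [ 0.6298 -0.1519  0.0128] yaw -17.0 LW [84.7  8.3]
crate px [423. 279.] p [ 0.4408 -0.3869  0.0091] yaw 39.9 LW [101.9  75.8]
side bench [ 0.2926  0.     -0.0011] [ 25  88 162]
side rib [ 0.4528 -0.0955  0.0865] [24 26 99]
side rib2 [ 0.6235 -0.1835  0.092 ] [ 24  22 115]
side body [ 0.4394 -0.2134  0.0598] [150  27  19]
side ball [0.5096 0.3888 0.1027] [120  16  16]
side cratefl [ 0.5027 -0.3894  0.0096] [ 12 192  85]
```

Run:
```python
from h import *
s=manip.state(); print(R.from_rotvec(s['tcp_rot']).as_matrix().round(2).tolist())
manip.move_pose([0.53,0.20,0.36],down(np.pi/2)); s=manip.state(); print(s['clock'],s['joint_pos'].round(2))
c=cam('wrist'); print(c['K'].tolist(),c['T'].round(3).tolist()); cv2.imwrite('pics/w_dock.png',c['image'])
np.savez('pics/w_dock.npz',z=c['z_map'],im=c['image'],K=c['K'],T=c['T'])
c=cam('top');np.savez('pics/top1.npz',z=c['z_map'],im=c['image'],K=c['K'],T=c['T'])
```

```text
[[-0.92, 0.39, -0.0], [0.39, 0.92, -0.0], [0.0, -0.0, -1.0]]
1.9667 [ 0.32  0.01  1.67  0.    1.46 -1.25]
[[335.669712541312, 0.0, 280.1789186502522], [0.0, 335.669712541312, 210.23440178063447], [0.0, 0.0, 1.0]] [[0.0, 0.958, 0.288, 0.457], [1.0, -0.0, -0.0, 0.201], [-0.0, 0.288, -0.958, 0.506], [0.0, 0.0, 0.0, 1.0]]
```

View pics/w_dock.png

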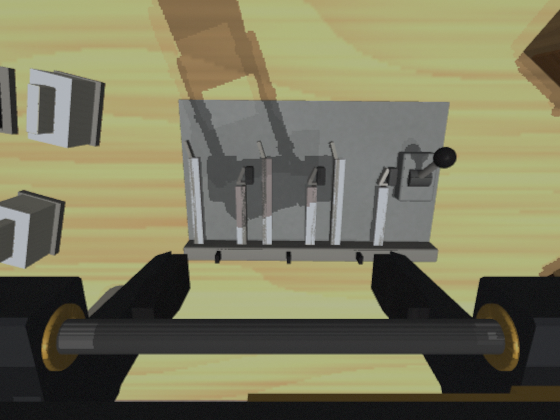

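The wrist view shows the dock the right way round for me: front edge at row ~100, stop at row ~250, lips between columns 190 and 385. Now the dock and crate pose from contours at their heights.

Run:
```python
from h import *
def ld(n):
    d=np.load(f'pics/{n}.npz'); return dict(image=d['im'],z_map=d['z'],K=d['K'],T=d['T'])
for n in('w_dock','top1'):
    c=ld(n); P=cloud(c); one=np.ones(P.shape[:2],bool); inb=(P[...,1]>0.03)&(P[...,1]<0.43)&(P[...,0]<.72)
    show(n+' lips',rects(c,inb,.019,.032,25)); show(n+' stop',rects(c,inb,.034,.05,60))
    show(n+' plate',rects(c,inb,.0035,.05,3000)); show(n+' ball',rects(c,inb,.085,.13,40))
c=ld('top1'); P=cloud(c); inb=(P[...,1]<-.29)&(P[...,1]>-.5)&(P[...,0]<.63)&(P[...,0]>.33)
show('crate',rects(c,inb,.005,.03,500)); show('rim',rects(c,inb,.016,.03,100))
```

```text
w_dock lips px [381. 228.] p [0.6124 0.3557 0.0262] yaw 90.0 LW [98.9 93.1]
w_dock lips px [307. 223.] p [0.6123 0.2316 0.0265] yaw -0.0 LW [93.  50.9]
w_dock lips px [240. 220.] p [0.6107 0.1347 0.0265] yaw -0.0 LW [92.9 32.4]
w_dock lips px [389. 177.] p [0.5509 0.3577 0.0237] yaw 90.0 LW [25.6 25.1]
w_dock lips px [318. 176.] p [0.5497 0.2546 0.024 ] yaw -7.2 LW [26.8 22.7]
w_dock lips px [246. 176.] p [0.5494 0.1491 0.0238] yaw -1.3 LW [25.6 23.4]
w_dock lips px [423. 157.] p [0.5205 0.402  0.0309] yaw 48.3 LW [20.1  9.4]
w_dock lips px [403. 173.] p [0.5487 0.3766 0.0297] yaw -2.4 LW [66.  14.3]
w_dock lips px [336. 200.] p [0.5829 0.2823 0.0263] yaw -4.6 LW [153.9  30. ]
w_dock lips px [265. 202.] p [0.5798 0.1746 0.0264] yaw -0.0 LW [154.7  41.6]
w_dock lips px [195. 196.] p [0.5786 0.0736 0.0264] yaw -2.4 LW [157.3  23.7]
w_dock stop px [308. 253.] p [0.6656 0.243  0.0402] yaw 89.5 LW [375.2  23.4]
w_dock stop px [420. 179.] p [0.5505 0.398  0.0401] yaw 90.0 LW [32.7 21.5]
w_dock plate px [312. 183.] p [0.5691 0.2469 0.007 ] yaw 89.5 LW [402. 248.]
w_dock ball px [445. 157.] 
[... 232 characters left out ...]
0.1406 0.0269] yaw 1.3 LW [90.3 14.4]
top1 lips px [192. 194.] p [0.6417 0.179  0.0264] yaw 1.6 LW [19.8 12.1]
top1 lips px [165. 197.] p [0.6337 0.2449 0.0265] yaw 2.0 LW [39.4 14.4]
top1 stop px [192. 184.] p [0.6628 0.1809 0.0405] yaw 89.4 LW [254.   22.6]
top1 plate px [189. 229.] p [0.5607 0.1854 0.0082] yaw 89.5 LW [264.1 239.2]
top1 ball px [ 87. 248.] p [0.5035 0.3957 0.1076] yaw -89.6 LW [24.3 13.2]
crate px [427. 255.] p [ 0.4994 -0.3943  0.0099] yaw -2.5 LW [233.8 140.4]
rim px [431. 281.] p [ 0.4644 -0.391   0.0223] yaw -2.1 LW [161.7 134.8]
rim px [402. 233.] p [ 0.5517 -0.33    0.0221] yaw -1.7 LW [98.   7.4]
rim px [449. 218.] p [ 0.5794 -0.4381  0.0223] yaw 0.5 LW [64.1 51.8]
```

Run:
```python
from h import *
def ld(n):
    d=np.load(f'pics/{n}.npz'); return dict(image=d['im'],z_map=d['z'],K=d['K'],T=d['T'])
for n in('w_dock','top0'):
    P=cloud(ld(n)).reshape(-1,3); P=P[~np.isnan(P[:,0])]
    st=P[(abs(P[:,2]-.04)<.003)&(P[:,1]>.04)&(P[:,1]<.41)&(P[:,0]>.62)&(P[:,0]<.70)]
    # front edge of stop per y bin -> line
    ys=np.arange(.06,.40,.01); fe=np.array([np.percentile(st[abs(st[:,1]-y)<.005,0],3) for y in ys])
    a,b=np.polyfit(ys,fe,1); print(n,'stop front: yaw',np.degrees(-np.arctan(a)),'x at y=.23',a*.23+b,'resid',np.std(fe-a*ys-b))
    yaw=-np.arctan(a); c_,s_=np.cos(yaw),np.sin(yaw)
    Q=np.c_[P[:,0]*c_+P[:,1]*s_,-P[:,0]*s_+P[:,1]*c_,P[:,2]]
    lp=Q[(abs(Q[:,2]-.0262)<.0022)&(Q[:,0]>.575)&(Q[:,0]<.645)&(Q[:,1]>.04)&(Q[:,1]<.41)]
    h=np.sort(lp[:,1]); g=np.split(h,np.where(np.diff(h)>.004)[0]+1)
    print([(round(np.percentile(k,2),4),round(np.percentile(k,98),4),len(k)) for k in g if len(k)>15])
    pl=Q[(Q[:,2]>.003)&(Q[:,2]<.009)&(Q[:,1]>.08)&(Q[:,1]<.36)&(Q[:,0]>.43)&(Q[:,0]<.6)]
    print('apron front x (dock frame)',np.percentile(pl[:,0],.3),'stop front (dock frame)',np.percentile(Q[(abs(Q[:,2]-.04)<.003)&(Q[:,1]>.06)&(Q[:,1]<.4)&(Q[:,0]>.62)&(Q[:,0]<.7),0],3), 'plate z',np.median(pl[:,2]))
    b=P[(P[:,2]>.085)&(P[:,2]<.13)&(abs(P[:,1]-.39)<.03)&(P[:,0]>.46)&(P[:,0]<.56)]; print('ball',b.mean(0),b.min(0),b.max(0))
```

```text
w_dock stop front: yaw -0.4158952655275492 x at y=.23 0.6564767454250156 resid 0.0002364148123464651
[(np.float64(0.0731), np.float64(0.0869), 429), (np.float64(0.1391), np.float64(0.1528), 424), (np.float64(0.1788), np.float64(0.191), 388), (np.float64(0.2441), np.float64(0.2576), 411), (np.float64(0.2828), np.float64(0.2965), 422), (np.float64(0.3485), np.float64(0.3624), 431)]
apron front x (dock frame) 0.44348381039298523 stop front (dock frame) 0.6547418926612248 plate z 0.006460731703908734
ball [0.51183235 0.39548129 0.10634119] [0.50013737 0.38597472 0.09213005] [0.52517171 0.41052404 0.11259443]
top0 stop front: yaw -0.48994682563983416 x at y=.23 0.6535622015000888 resid 0.0006259230438086865
[(np.float64(0.0731), np.float64(0.0862), 114), (np.float64(0.1382), np.float64(0.1517), 110), (np.float64(0.1772), np.float64(0.191), 122), (np.float64(0.2431), np.float64(0.257), 112), (np.float64(0.282), np.float64(0.2963), 138), (np.float64(0.3477), np.float64(0.3622), 127)]
apron front x (dock frame) 0.4323164907853064 stop front (dock frame) 0.651157067291621 plate z 0.006505464222206214
ball [0.50958698 0.39536168 0.10646539] [0.49713878 0.38529432 0.08881512] [0.52225197 0.40894958 0.11642039]
```

```bash
cat >> h.py <<'E'
DY=np.radians(-0.45); BAY={0:(.6088,.1086),1:(.6096,.2132),2:(.6103,.3181)}
CR=np.array([.4994,-.3943]); CY=np.radians(-2.)
def goto(p,yaw,lin=None):
    """go to p with closing line at yaw (or yaw+pi), smallest joint change; lin=rate for straight line"""
    q=np.array(manip.state()['joint_pos']); best=None
    for k in(-1,0,1):
        o=down(yaw+k*np.pi); j=manip.inverse_kinematics(list(p),o)
        if j is not None:
            d=np.abs(np.array(j)-q).max()+ (abs(j[5])>2.4)*5
            if best is None or d<best[0]: best=(d,o)
    if lin: manip.move_linear(list(p),rate=lin,rot=best[1])
    else: manip.move_pose(list(p),best[1])
def look(x,y,z=.36,tag=None):
    goto((x,y,z),np.pi/2); manip.dwell(.15); c=cam('wrist')
    if tag: cv2.imwrite(f'pics/{tag}.png',c['image'])
    P=cloud(c); a=(P[...,1]<.05)&(P[...,1]>-.32)&(P[...,0]>.33)&(P[...,0]<.70)
    ribs=[r for r in rects(c,a,.090,.104,60) if 45<r['LW'][0]<65 and r['LW'][1]<22]
    bod=[r for r in rects(c,a,.056,.0635,150) if 65<r['LW'][0]<86 and r['LW'][1]<50]
    show('rib',ribs); show('body',bod); return c,ribs,bod
def F(): return np.array(manip.state()['contact_force'])
E
python3 - <<'E'
from h import *
c,r,b=look(.52,-.15,tag='w_packs'); s=manip.state(); print(s['clock'],s['joint_pos'].round(2))
c,r,b=look(.50,-.19,z=.33)
E
```

```text
rib px [258. 251.] p [ 0.627  -0.1785  0.0974] yaw -17.1 LW [57.5 14.2]
rib px [331. 118.] p [ 0.457  -0.0892  0.0972] yaw -14.0 LW [55.7 14.7]
body px [233. 103.] p [ 0.4418 -0.209   0.0604] yaw -9.6 LW [75.8 40.2]
3.5833 [-0.32 -0.04  1.72  0.    1.46 -1.9 ]
rib px [289. 274.] p [ 0.6263 -0.1788  0.0974] yaw -17.0 LW [58.6 14.9]
rib px [371. 135.] p [ 0.4569 -0.0898  0.0972] yaw -13.8 LW [55.4 15.6]
body px [264. 119.] p [ 0.4418 -0.2093  0.0605] yaw -9.8 LW [75.7 39.8]
```

View pics/w_packs.png

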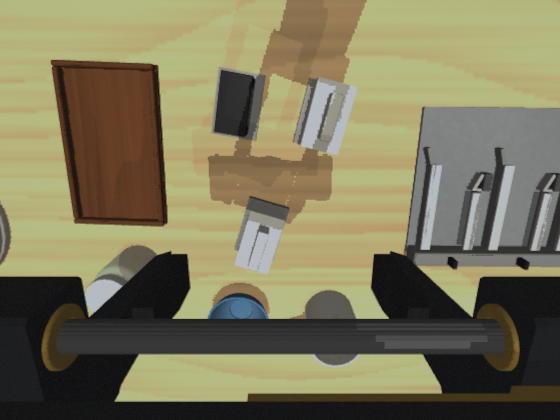

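The wrist picture shows the bare pack at (233,103), capped packs at (331,118) and (258,251), and the crate at left. The two wrist poses agree within 1 mm, and the sizes and heights match the text. Now the caps.

```bash
cat >> h.py <<'E'
CR=np.array([.5025,-.3943])
def cap(r,off):
    p,yaw=r['p'],r['yaw']
    manip.set_gripper(.045,15); goto((p[0],p[1],.13),yaw+np.pi/2); goto((p[0],p[1],.072),yaw+np.pi/2,.10)
    manip.set_gripper(0.0,25); s=manip.state(); print('grip',s['gripper_width'],s['grasp_force'],s['clock']); f0=F()
    manip.move_linear([p[0],p[1],.095],rate=.05); print('dF mid',(F()-f0).round(2)); manip.move_linear([p[0],p[1],.20],rate=.08)
    manip.dwell(.2); print('width',manip.state()['gripper_width'],'dF after',(F()-f0).round(2))
    t=CR+off*np.array([np.cos(CY),np.sin(CY)]); goto((*t,.20),CY); goto((*t,.0715),CY,.12)
    print('dF placed',(F()-f0).round(2)); manip.set_gripper(.045); goto((*t,.14),CY,.2); print(manip.state()['clock'])
E
python3 - <<'E'
from h import *
c,r,b=look(.52,-.15); r=sorted(r,key=lambda k:k['p'][0]); cap(r[0],-.065)
c,r,b=look(.50,-.15,tag='w_cap1')
E
```

```text
rib px [259. 252.] p [ 0.6267 -0.1785  0.0974] yaw -17.1 LW [58.  14.2]
rib px [332. 118.] p [ 0.4571 -0.0893  0.0973] yaw -13.9 LW [55.6 14.7]
body px [234. 104.] p [ 0.4418 -0.209   0.0604] yaw -9.7 LW [75.9 40.1]
grip 0.013692575540895289 25.000234530307353 7.6917
dF mid [ 0.09  1.19 -1.07]
width 0.01395265867293516 dF after [ 0.62  1.05 -3.08]
dF placed [-0.04  0.72 -2.28]
13.4583
rib px [260. 266.] p [ 0.6268 -0.1785  0.0974] yaw -17.0 LW [58.1 14.2]
body px [328. 133.] p [ 0.4569 -0.0888  0.0604] yaw -14.1 LW [75.6 40.3]
body px [234. 121.] p [ 0.4418 -0.209   0.0605] yaw -9.6 LW [75.8 40.2]
```

View pics/w_cap1.png

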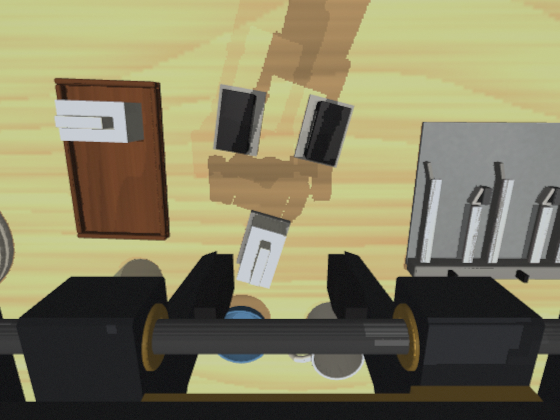

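The first cap is off: it lies in the crate at (98,121) and the pack stays standing at (328,133). Next the second cap, then a check of the heights in the crate.

Run:
```python
from h import *
c,r,b=look(.52,-.15); cap(r[0],.065)
c,r,b=look(.50,-.19,tag='w_cap2')
P=cloud(c); inb=(P[...,1]<-.30)&(P[...,1]>-.5)&(P[...,0]<.63)&(P[...,0]>.36)
show('crate ribs',rects(c,inb,.086,.105,40)); show('crate rim',rects(c,inb,.012,.030,500));
```

```text
rib px [259. 251.] p [ 0.6267 -0.1784  0.0975] yaw -17.1 LW [58.1 14.1]
body px [328. 117.] p [ 0.457  -0.0889  0.0604] yaw -14.0 LW [75.8 40.3]
body px [234. 105.] p [ 0.4419 -0.209   0.0605] yaw -9.7 LW [75.8 40.1]
grip 0.013935712625710023 25.000099728349596 17.8833
dF mid [ 0.07  0.25 -1.19]
width 0.014028866167450135 dF after [-0.11 -1.12 -3.01]
dF placed [-0.06 -0.64 -2.91]
23.4167
body px [289. 254.] p [ 0.6272 -0.1787  0.0605] yaw -17.1 LW [77.2 40.4]
body px [359. 133.] p [ 0.4569 -0.0891  0.0604] yaw -14.0 LW [75.5 40.6]
body px [266. 121.] p [ 0.4418 -0.2093  0.0604] yaw -9.7 LW [75.7 39.9]
crate ribs px [122. 224.] p [ 0.5692 -0.3952  0.0932] yaw 89.9 LW [58.4 15.1]
crate ribs px [113. 122.] p [ 0.4403 -0.3888  0.0933] yaw 88.0 LW [58.2 14.1]
crate rim px [161. 140.] p [ 0.5022 -0.3899  0.0218] yaw -2.0 LW [230.3 137.7]
```

View pics/w_cap2.png

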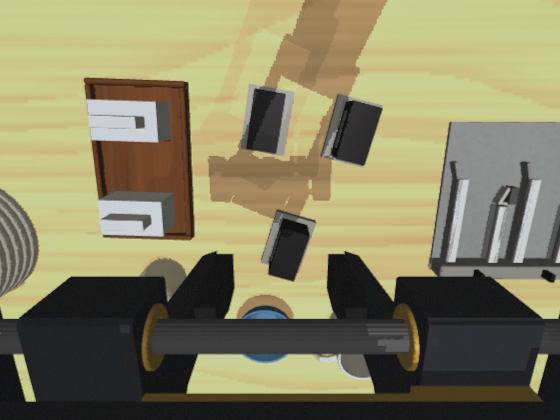

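Both caps stand on the crate floor: rib tops at 93 mm, which is 8 + 85. All three packs are upright and bare. Now the first pack goes into bay1, guided by force.

```bash
cat >> h.py <<'E'
def at(bay,dx,dy=0):
    b=BAY[bay]; return b[0]+dx*np.cos(DY)-dy*np.sin(DY), b[1]+dx*np.sin(DY)+dy*np.cos(DY)
G=.038
def fetch(r,bay):
    p,yaw=r['p'],r['yaw']; manip.set_gripper(.088); goto((p[0],p[1],.12),yaw); goto((p[0],p[1],G),yaw,.10)
    manip.set_gripper(0,35); s=manip.state(); print('grip',s['gripper_width'].round(4),s['clock'],F().round(1))
    manip.move_linear([p[0],p[1],.15],rate=.15); print('held',manip.state()['gripper_width'].round(4),F().round(1))
    goto((*at(bay,-.135),.15),DY); goto((*at(bay,-.135),.06),DY,.15); manip.dwell(.2); f0=F(); 
    for z in np.arange(.048,.0415,-.001):
        goto((*at(bay,-.135),z),DY,.05); d=(F()-f0)[2]
        if d>2.5: break
    print('down at',z,'dFz',d.round(1)); return z
def slide(bay,z,grip=12,dys=0.):
    dx=-.135; f0=F(); log=[]
    def step(d,rate):
        goto((*at(bay,d,dys),z),DY,rate); f=F()-f0; log.append((round(d*1000),*f.round(0).astype(int))); return f
    for dx in (-.115,-.10,-.085):
        f=step(dx,.08)
        if abs(f[:2]).max()>25: print('STOP',log); return
    manip.set_gripper(0,grip)
    for dx in np.r_[np.arange(-.075,-.008,.01),np.arange(-.006,.0045,.001)]:
        f=step(dx,.06 if dx<-.008 else .03)
        if f[0]<-(18 if dx>-.008 else 25): break
    print('end dx',dx,log,manip.state()['clock'])
E
python3 - <<'E'
from h import *
c,r,b=look(.52,-.15); b=sorted(b,key=lambda k:-k['p'][1]); z=fetch(b[0],1); slide(1,z)
cv2.imwrite('pics/side_b1.png',cam('side')['image'])
E
```

```text
body px [261. 241.] p [ 0.6273 -0.1784  0.0605] yaw -17.1 LW [77.2 39.9]
body px [329. 117.] p [ 0.457  -0.0888  0.0604] yaw -13.9 LW [75.7 40.2]
body px [234. 104.] p [ 0.4419 -0.209   0.0604] yaw -9.8 LW [75.8 40.2]Traceback (most recent call last):
  File "<stdin>", line 2, in <module>
  File "h.py", line 76, in fetch
    manip.set_gripper(0,35); s=manip.state(); print('grip',s['gripper_width'].round(4),s['clock'],F().round(1))
                                                           ^^^^^^^^^^^^^^^^^^^^^^^^
AttributeError: 'float' object has no attribute 'round'
```

Only the print crashed, and the pack is gripped where it stood. I'll fix that and carry on from here.

```bash
sed -i "s/s\['gripper_width'\].round(4)/round(s['gripper_width'],4)/; s/manip.state()\['gripper_width'\].round(4)/round(manip.state()['gripper_width'],4)/" h.py
python3 - <<'E'
from h import *
b=dict(p=np.array([.457,-.0888,.06]),yaw=np.radians(-13.9))
s=manip.state(); print(s['gripper_width'],s['tool_pos'])
_g=manip.set_gripper
def noopen(o,f=None):
    if o<.08: _g(o,f)
# already gripped: repeat fetch from the lift on
p=b['p']; manip.move_linear([p[0],p[1],.15],rate=.15); print('held',manip.state()['gripper_width'],F().round(1))
goto((*at(1,-.135),.15),DY); goto((*at(1,-.135),.06),DY,.15); manip.dwell(.2); f0=F()
for z in np.arange(.048,.0415,-.001):
    goto((*at(1,-.135),z),DY,.05); d=(F()-f0)[2]
    if d>2.5: break
print('down at',z,d); slide(1,z)
cv2.imwrite('pics/side_b1.png',cam('side')['image'])
E
```

```text
0.07550253916163051 [ 0.45642324 -0.08869794  0.03852045]
held 0.07574967807264779 [-0.5  0.  -4.2]
down at 0.044 5.8799974248038485
end dx 0.004 [(-115, np.int64(4), np.int64(1), np.int64(-2)), (-100, np.int64(-5), np.int64(-1), np.int64(8)), (-85, np.int64(-4), np.int64(-2), np.int64(10)), (-75, np.int64(-9), np.int64(-2), np.int64(10)), (-65, np.int64(-9), np.int64(-1), np.int64(8)), (-55, np.int64(-7), np.int64(-1), np.int64(4)), (-45, np.int64(-4), np.int64(-2), np.int64(6)), (-35, np.int64(-3), np.int64(-2), np.int64(4)), (-25, np.int64(-5), np.int64(-2), np.int64(4)), (-15, np.int64(-5), np.int64(-1), np.int64(3)), (-6, np.int64(-6), np.int64(-2), np.int64(5)), (-5, np.int64(-9), np.int64(-1), np.int64(5)), (-4, np.int64(-8), np.int64(-2), np.int64(6)), (-3, np.int64(-9), np.int64(-2), np.int64(6)), (-2, np.int64(-8), np.int64(0), np.int64(5)), (-1, np.int64(-9), np.int64(-1), np.int64(6)), (0, np.int64(-8), np.int64(-1), np.int64(6)), (1, np.int64(-2), np.int64(0), np.int64(2)), (2, np.int64(-5), np.int64(0), np.int64(2)), (3, np.int64(-7), np.int64(1), np.int64(4)), (4, np.int64(-10), np.int64(1), np.int64(6))] 39.95
```

View pics/side_b1.png

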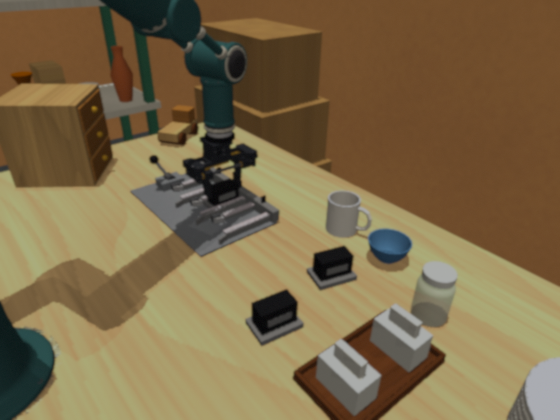

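The side view shows pack1's body seated in the middle bay. The push force fell from 9 N to 2 N at dx = +1 mm, which is the latch clicking. I'll release, lift and check the catch from above.

```bash
cat >> h.py <<'E'
def release(bay):
    s=manip.state(); p=s['tool_pos']; manip.set_gripper(.088); manip.move_linear([p[0],p[1],.12],rate=.1)
def dock(tag,x=.53,y=.2):
    goto((x,y,.36),np.pi/2); manip.dwell(.15); c=cam('wrist'); cv2.imwrite(f'pics/{tag}.png',cv2.resize(c['image'][90:270,170:470],None,fx=2.6,fy=2.6))
    P=cloud(c); a=(P[...,1]>.06)&(P[...,1]<.36)&(P[...,0]<.68); b=rects(c,a,.060,.071,150); show('docked',b)
    for r in b:
        for k,B in BAY.items():
            d=r['p'][:2]-B
            if abs(d[1])<.03: print('bay',k,'offset mm',(d*1000).round(1))
E
python3 - <<'E'
from h import *
release(1); print(manip.state()['clock']); dock('d1'); print(manip.state()['clock'])
E
```

```text
41.2917
docked px [290. 225.] p [0.6108 0.2129 0.0665] yaw -0.3 LW [76.1 38.8]
bay 1 offset mm [ 1.2 -0.3]
42.8833
```

View pics/d1.png

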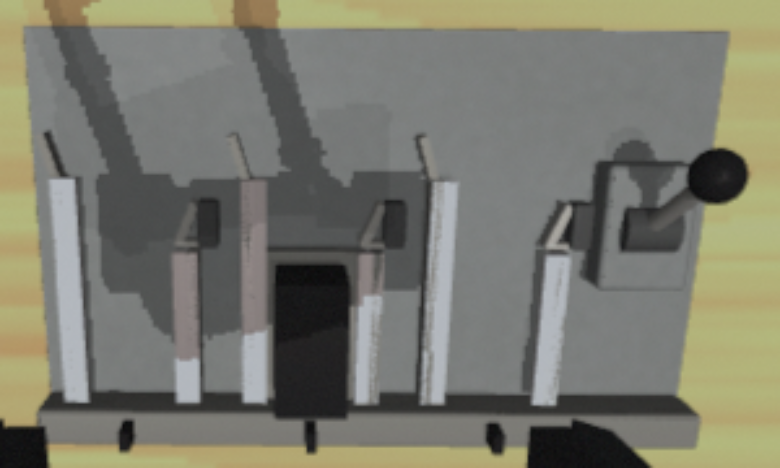

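In the picture the bay1 catch at (370,235) sits the same as the empty bays' catches, just behind the foot, and the pack is 1.2 mm past my estimate, square in the bay. Bay0 next, then bay2.

```bash
sed -i "s/    print('end dx',dx,log/    print('end dx',round(dx,3),[tuple(map(int,l)) for l in log]/" h.py; echo "    " >/dev/null
python3 - <<'E'
import re
s=open('h.py').read(); s=s.replace("manip.state()['clock'])\ndef release","manip.state()['clock']); return dx\ndef release"); open('h.py','w').write(s)
E
python3 - <<'E'
from h import *
c,r,b=look(.52,-.15); b=sorted(b,key=lambda k:k['p'][0]); z=fetch(b[0],0); dx=slide(0,z)
if dx is not None and dx>=0:
    release(0); c,r,b=look(.52,-.15); print(manip.state()['clock'])
    if len(b)==1:
        z=fetch(b[0],2); dx=slide(2,z)
        if dx is not None and dx>=0: release(2); dock('d3')
print(manip.state()['clock'])
E
```

```text
body px [259. 240.] p [ 0.6273 -0.1784  0.0606] yaw -17.2 LW [77.  39.9]
body px [233. 103.] p [ 0.4419 -0.209   0.0605] yaw -9.6 LW [75.9 40.2]
grip 0.0755 47.3167 [-4.4  0.9  6. ]
held 0.0756 [-0.2  0.4 -5.3]
down at 0.044 dFz 7.5
end dx 0.004 [(-115, 6, 0, -1), (-100, -5, -1, 8), (-85, -8, -3, 12), (-75, -8, -3, 7), (-65, -6, -2, 2), (-55, -4, -2, 3), (-45, -5, -3, 3), (-35, -2, -4, 2), (-25, -3, -4, 1), (-15, -2, -3, 1), (-6, -3, -2, 2), (-5, -6, -3, 3), (-4, -6, -4, 3), (-3, -6, -3, 3), (-2, -6, -3, 3), (-1, -7, -3, 3), (0, -6, -3, 3), (1, -2, -1, -1), (2, -6, 0, 0), (3, -8, -1, 3), (4, -11, 0, 4)] 58.2417
body px [304.  81.] p [ 0.6274 -0.1793  0.0604] yaw -17.1 LW [75.7 39.9]
61.0917
grip 0.0754 63.7583 [-3.4 -0.   5.1]
held 0.0758 [-0.5 -0.  -5.3]Traceback (most recent call last):
  File "<stdin>", line 6, in <module>
  File "h.py", line 80, in fetch
    goto((*at(bay,-.135),z),DY,.05); d=(F()-f0)[2]
    ~~~~^^^^^^^^^^^^^^^^^^^^^^^^^^^
  File "h.py", line 52, in goto
    if lin: manip.move_linear(list(p),rate=lin,rot=best[1])
            ~~~~~~~~~~~~~~~~~^^^^^^^^^^^^^^^^^^^^^^^^^^^^^^
host.IKError: the arm cannot follow that straight line within its joint ranges
```

Run:
```python
from h import *
s=manip.state(); print(s['joint_pos'].round(3),s['tool_pos'],R.from_rotvec(s['tcp_rot']).as_matrix().round(2).tolist(),s['gripper_width'],s['clock'])
for d in(-.135,-.1,-.05,0,.004):
  for k in(0,1):
    for z in(.044,.06,.15):
      j=manip.inverse_kinematics([*at(2,d),z],down(DY+k*np.pi)); print(d,k,z,None if j is None else np.round(j,2))
```

```text
[0.548 0.264 1.99  0.    0.889 0.556] [0.47463714 0.31883206 0.04721218] [[0.01, 1.0, -0.0], [1.0, -0.01, -0.0], [-0.0, -0.0, -1.0]] 0.07540090852762464 67.8833
-0.135 0 0.044 [ 0.55  0.27  1.99 -0.    0.88  0.56]
-0.135 0 0.06 [ 0.55  0.25  1.98 -0.    0.91  0.56]
-0.135 0 0.15 [ 0.55  0.14  1.92 -0.    1.08  0.56]
-0.135 1 0.044 [0.55 0.27 1.99 0.   0.88 0.56]
-0.135 1 0.06 None
-0.135 1 0.15 None
-0.1 0 0.044 [ 0.52  0.32  1.93 -0.    0.9   0.52]
-0.1 0 0.06 [ 0.52  0.3   1.92 -0.    0.93  0.52]
-0.1 0 0.15 [ 0.52  0.2   1.86 -0.    1.09  0.52]
-0.1 1 0.044 None
-0.1 1 0.06 None
-0.1 1 0.15 None
-0.05 0 0.044 [ 0.48  0.39  1.83 -0.    0.92  0.49]
-0.05 0 0.06 [ 0.48  0.37  1.82 -0.    0.95  0.49]
-0.05 0 0.15 [ 0.48  0.27  1.76 -0.    1.11  0.49]
-0.05 1 0.044 None
-0.05 1 0.06 None
-0.05 1 0.15 None
0 0 0.044 [ 0.44  0.46  1.73 -0.    0.96  0.45]
0 0 0.06 [ 0.44  0.44  1.72 -0.    0.98  0.45]
0 0 0.15 [ 0.44  0.35  1.66 -0.    1.13  0.45]
0 1 0.044 None
0 1 0.06 None
0 1 0.15 None
0.004 0 0.044 [ 0.44  0.46  1.72 -0.    0.96  0.45]
0.004 0 0.06 [ 0.44  0.44  1.71 -0.    0.99  0.45]
0.004 0 0.15 [ 0.44  0.36  1.65 -0.    1.13  0.45]
0.004 1 0.044 None
0.004 1 0.06 None
0.004 1 0.15 None
```

The IK gave a false answer for the half-turn candidate. Straight lines will now keep the candidate nearest the present orientation.

```bash
python3 - <<'E'
s=open('h.py').read()
s=s.replace("(abs(j[5])>2.4)*5","(abs(j[5])>2.4)*5\n            if lin: d=(R.from_rotvec(o)*R.from_rotvec(manip.state()['tcp_rot']).inv()).magnitude()")
open('h.py','w').write(s)
E
python3 - <<'E'
from h import *
for z in np.arange(.047,.0415,-.001):
    f=F(); goto((*at(2,-.135),z),DY,.05); d=F()[2]+5.3
    if d>2.5: break
print('down at',z,d); dx=slide(2,z)
if dx is not None and dx>=0: release(2); dock('d3')
print(manip.state()['clock'])
E
```

```text
down at 0.044 10.9286721073289
end dx 0.004 [(-115, 6, 4, -3), (-100, -8, 2, 9), (-85, -3, 0, 7), (-75, -5, 0, 6), (-65, -4, 0, 4), (-55, -5, 0, 3), (-45, -4, -1, 3), (-35, -4, 0, 2), (-25, -2, -1, 2), (-15, -2, -1, 2), (-6, -3, -1, 2), (-5, -6, 0, 2), (-4, -6, -1, 3), (-3, -5, 0, 3), (-2, -6, -1, 2), (-1, -6, 0, 2), (0, -5, 0, 2), (1, -2, 1, -1), (2, -2, 2, -1), (3, -3, 2, 0), (4, -7, 1, 2)] 75.35
docked px [354. 104.] p [0.6099 0.1076 0.0664] yaw -0.4 LW [75.2 40.7]
docked px [270. 104.] p [0.6111 0.2121 0.0664] yaw -0.0 LW [74.7 39.6]
docked px [187. 103.] p [0.6111 0.3159 0.0664] yaw -0.4 LW [75.  40.9]
bay 0 offset mm [ 1.1 -1. ]
bay 1 offset mm [ 1.5 -1.1]
bay 2 offset mm [ 0.8 -2.2]
78.1333
```

View pics/d3.png

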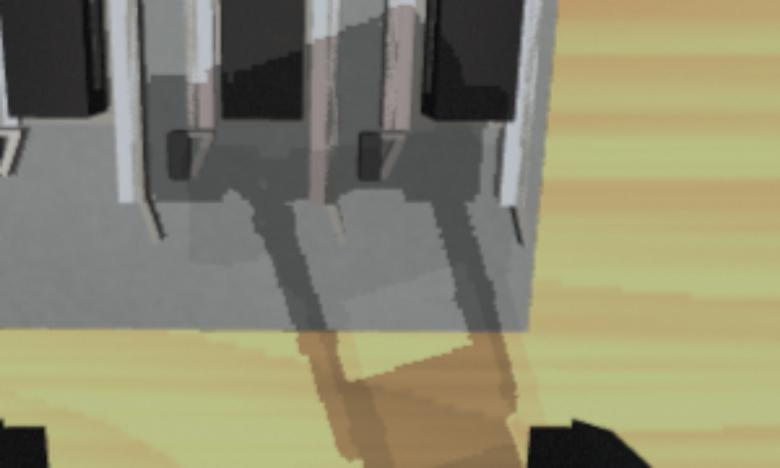

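All three packs are home: the force dropped at +1 mm each time, and the foot ends sit at the catches at (190,155), (375,155) and (10,150). Bay2's is at the edge of the crop, so I'll look at it properly before throwing the lever.

Run:
```python
from h import *
manip.set_gripper(0,20); manip.move_pose([.50,.27,.33],down(-np.pi/2)); manip.dwell(.2); c=cam('wrist')
print(c['T'].round(3)[:3,3],manip.state()['clock']); cv2.imwrite('pics/d4.png',c['image'])
P=cloud(c); a=(P[...,1]>.36)&(P[...,1]<.43)&(P[...,0]<.6); show('ball',rects(c,a,.085,.13,40))
b=P[a&(P[...,2]>.085)&(P[...,2]<.13)]; print(b.min(0),b.max(0))
```

```text
[0.577 0.269 0.477] 80.1083
ball px [166. 169.] p [0.5137 0.3957 0.1073] yaw -64.7 LW [26.6 24.5]
[0.50066546 0.38525677 0.08591798] [0.52515573 0.40955421 0.11328142]
```

View pics/d4.png

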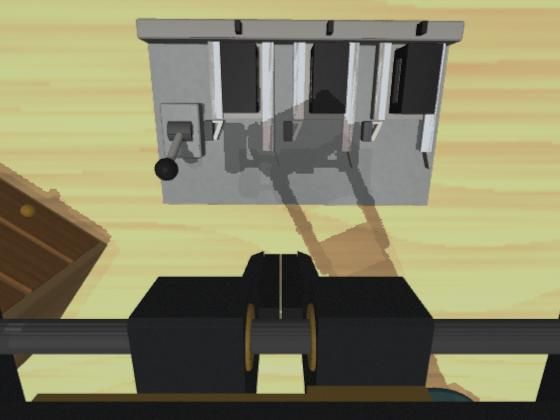

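All three catches at (215,130), (297,130) and (372,130) are sprung out behind the feet. The ball is at (166,169), lever off. I'll check the cabinet's clearance and then push the lever.

Run:
```python
from h import *
c=cam('wrist'); P=cloud(c).reshape(-1,3); m=(P[:,1]>.43)&(P[:,2]>.06)&(P[:,0]>.2)&(P[:,0]<.75)&(P[:,1]<.9)
Q=P[m]; print(len(Q),Q.min(0).round(3),Q.max(0).round(3)); k=Q[Q[:,0]>.36]; print('x>.36 min y',k[:,1].min() if len(k) else None, 'x>.36 max z',k[:,2].max() if len(k) else None, Q[Q[:,0].argmax()])
```

```text
6541 [0.206 0.533 0.06 ] [0.46  0.664 0.196]
x>.36 min y 0.5328107506011011 x>.36 max z 0.19551859357992468 [0.45964215 0.63115748 0.06000634]
```

Run:
```python
from h import *
y=.396; o=-np.pi/2
goto((.462,y,.18),o,.2); goto((.462,y,.09),o,.1); f0=F(); log=[]
for x in np.r_[np.arange(.475,.56,.01),np.arange(.56,.60,.003)]:
    goto((x,y+ (x-.5)*np.sin(DY),.09),o,.06); f=F()-f0; log.append((int(x*1000),*f.round(0).astype(int).tolist()))
    if f[0]<-15: break
print(log,manip.state()['clock'])
p=manip.state()['tool_pos']; manip.move_linear([p[0]-.03,p[1],.09],rate=.1); manip.move_linear([p[0]-.03,p[1],.25],rate=.2)
manip.move_pose([.46,.15,.38],down(o)); manip.dwell(.2)
c=cam('top'); P=cloud(c); a=(P[...,1]>.36)&(P[...,1]<.43)&(P[...,0]>.45)&(P[...,0]<.66); show('ball',rects(c,a,.085,.13,20)); cv2.imwrite('pics/top_end.png',c['image'])
cv2.imwrite('pics/side_end.png',cam('side')['image']); print(manip.state()['clock'])
```

```text
[(475, -1, 1, 0), (485, -1, 0, -1), (495, 0, 1, -1), (505, -1, 1, 0), (515, 0, 1, 0), (525, 0, 1, 0), (535, 0, 2, -1), (545, -1, 1, 0), (555, -1, 0, 1), (560, -1, 0, -1), (563, -1, 1, 0), (566, -3, 1, 1), (569, -11, 0, 4), (572, -18, 1, 8)] 86.5083
ball px [ 89. 212.] p [0.5845 0.3936 0.1073] yaw 3.1 LW [25.2 24.2]
89.375
```

View pics/side_end.png

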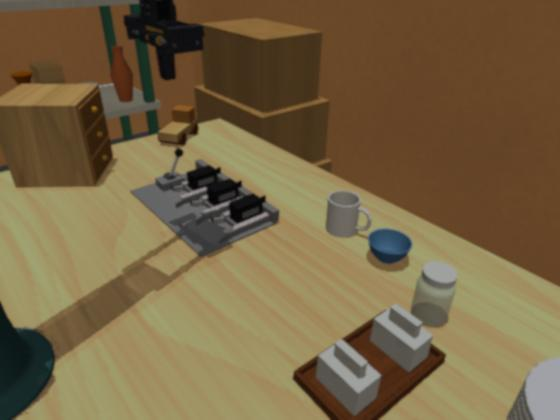

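View pics/top_end.png

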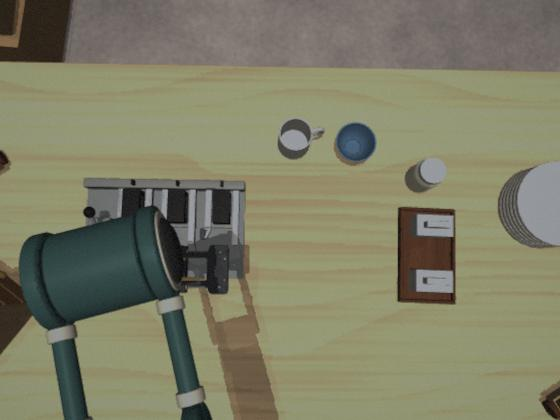

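The ball now stands at (89,212), x ≈ 0.588. That mirrors its off position about the pivot, and I felt the end stop at 18 N. The packs are docked, both caps are in the crate and the bystanders are where they were.

```bash
python3 -c "
from h import *
print(manip.close_job())"
```

```text
the job is handed in; nothing more can be done
None
```

The job is handed in: both caps are in the crate, all three packs are latched in their own bays, the lever was thrown last and fully over, and the mug, bowl and jar were not touched (finished at about 90 s of the 210 s allowed).

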